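# Open the press-and-turn safety cap of the taller clamped bottle

### The arm

A 6-joint arm with a two-finger parallel gripper is mounted at the origin on a cart in front of the work surface, level with it; the furniture and walls round the work are solid. World frame = base frame: x ahead of the robot, y to its left, z up, the work surface at z = 0. Lengths are in m, angles in degrees, forces in N, time in s.
With the tool pointing down it reaches from about 0.3 to 0.75 m from the base axis. Payload 8.5 kg.
Tool frame: the origin (TCP) lies on the centre line of the jaws, within the pads' length; the fingertips stand 19 mm ahead of it and the grasp point (between the pads) is the TCP (env.tcp_to_tips is the z of the fingertips in the tool frame, in m); z points along the fingers, y is the line along which they close (so a half turn about z gives the same grasp; the last joint's range is limited). The gripper opens to 85 mm and grips with 20 to 120 N. Pads are 22 mm wide; open, the fingers measure 114 mm over their backs; the gripper's body (76 mm by 85 mm) begins 54 mm behind the grasp point. The pads swing forward as they close: fully open they stand 13 mm farther back than shut.
Start: joints at [61.633, 21.807, 74.336, -0, 83.858, -12.336], TCP at [0.152, 0.529, 0.25] pointing down, gripper open.
Joint ranges: [-178.18, 178.18], [-50.72, 133.34], [12.68, 142.11], [-81.47, 261.47], [9.98, 163.14], [-165.26, 165.26]. Speed limits (degrees/s): [136.94, 136.94, 180, 180, 180, 180].

### API

Orientations are given as a 3x3 rotation matrix whose columns are the frame's x, y, z axes.
In Python, from rig import env gives the robot as it stands.
- The arm moves only by the tool servo_tool, never from a script. Its argument "steps" is a list of rows, each an object of numbers: "tx", "ty", "tz": the shift along the world's x, y, z in cm; "yaw": the turn about the world's z in degrees; "claw": the finger opening in cm, from 0 to 8.54. In form: [{"tx": .., "ty": .., "tz": .., "yaw": .., "claw": ..}, ...]. A call has 1 to 20 rows; each row shifts and turns the commanded pose from where the row before left it; what a row does not reach is not made up. A row lasts 1/10 s, in which the tool goes at most 50 mm and 8.59 degrees, less where a joint would pass 70% of its speed; a pose out of reach is approached as far as the arm can. A call with a gripper value outside its range is refused whole. The fingers move at their own pace and stop on an object; "newtons" is the grip in N (left out, the last holds). Time passes only in rows, so rows that do not move let the fingers close. It gives the time, the measured TCP pose, the force, the opening and the grip force at its end, in the units of the state.
- env.observe(): the state, without advancing time (a new reading comes with each control period).
- env.get_image(name): name is "side" or "top"; returns (picture, depth): 400x640x3 uint8, red, green, blue; 400x640 float32, m along the optical axis (not along the pixel's ray), 0 where there is no reading.
- env.camera_model(name): a dict with "fovy" (degrees; the focal length in pixels is half the picture's height over the tangent of half this angle, whatever the lens; pixels are square), "cx", "cy" (the principal point, pixels), "T" (4x4, takes a point from camera to world coordinates). Camera axes: x right, y down, z forward; pixel columns grow to the right and rows downward; lengths in m; the calibration is good to about 2 mm. A picture is of the moment at which its call begins. camera_model takes no time and is no camera call.
- env.close_job(): hands the job in; it is judged then, once.
The state is a dict: "time_s": time; "q": joint angles; "qvel": joint speeds; "joint_efforts": joint torques, N m; "position": TCP position; "tool_rot": TCP orientation; "ft_force": force on the tool from outside, world axes, zero at the start; "wrist_torque": the same for the moment, N m; "grip_width": finger opening in m; "gripper_force": force on a finger pad.
Only numpy, scipy, OpenCV 4.12 (cv2) and the standard library are available. Lean on these libraries where they do the work, as an engineer would, in place of code of your own. Each camera call takes 0.05 s, during which the arm holds its last target. There are 200 camera calls.

### The job

Two white bottles are clamped in round steel bench bases, and both have child-resistant caps. Open the taller of the two: push its cap down against the spring, keep it down while you turn it anticlockwise (seen from above) by about 65 degrees, past its lock, then let go so that the cap springs up and stays up. Leave the cap of the shorter clamped bottle shut.

Things in the scene. Friction and masses are not known exactly. Their poses are not given: they have to be found in the camera images.
- tall_cap_top (a point): Centre of the top of the taller clamped bottle's cap, 165 mm above the worktop while locked; z up; moves with the cap. Cap: upright white knurled cylinder, 42 mm across, 30 mm high, gripped across its sides from above in any direction; below its rim 14 mm of neck (37 mm across), then the 60 mm wide bottle. The bottle is fixed; nothing within 140 mm of its axis rises above 125 mm.
- tall_press (a joint): Height of the taller bottle's cap in m, positive DOWN: 0 locked, +0.008 hard stop, -0.006 sprung up (open). A spring pushes it up with 6 N at 0, 9 N at +0.006, 3 N at -0.006. It can turn only while pressed more than 0.004 (0.006 is safe). Friction of the grip carries push and turn: grip firmly, 30 N or so.
- tall_turn (a joint): Turn of the taller bottle's cap about the vertical in rad, positive anticlockwise from above: 0 locked, stop at 1.25. Turns easily while pressed; unpressed, lugs block it at about 0.1. Turned beyond 1.0 it springs up by itself when let go, and then stays open.
- short_turn (a joint): Turn of the cap on the shorter clamped bottle in rad, 0 locked; must stay shut. Same form and diameters as the taller one, but the cap's top is only 120 mm above the worktop. Its axis is at least 140 mm from the taller one's. Both stand in round steel bases 92 mm across, with a clamp ring near the foot.
There are look-alikes about, which are no part of the job. What is shaped like the part that bears tall_cap_top but black or brown is not meant.

How it is judged (in metres and radians):
On the way:
1. the taller bottle's cap is turned while pressed down (value of joint tall_press above 0.0025 m and value of joint tall_turn above 0.4 rad), for 0.05 s.
At the end, for the whole second after the job is handed in: The taller bottle's cap is turned anticlockwise by more than 0.9 rad (its stop is at 1.25) and has sprung up more than 4 mm above its locked height; the shorter bottle's cap is still locked (turned less than 0.2 rad) (value of joint tall_turn above 0.9 rad and value of joint tall_press below -0.004 m and value of joint short_turn below 0.2 rad); the robot touches nothing.
It fails at once if the shorter clamped bottle's cap is turned open (more than 0.2 rad) (value of joint short_turn above 0.2 rad).
It also fails if it takes over 32 s, if anything falls off the work surface, if the arm or the gripper's body presses on something with over 40 N, if the wrist force passes 120 N, or if a joint passes its speed limit or range.

## Working session

There is one attempt and no reset: what is moved stays moved. The work goes in short steps, Python scripts to look and compute and a tool call to move; the robot and the scene stay as the last step left them, time stands still between calls to the robot, and variables do not carry over. Pictures are saved under pics/ and viewed, at most 10 in all, crops included, and the job is handed in when it is done.

Besides the shell and the picture viewer there is one more tool, called as name([rows], argument=value, ...), one row to a line, values as JSON. servo_tool: Moves the arm, as the interface text tells. Its arguments: {"type":"object","properties":{"steps":{"type":"array"},"newtons":{"type":"number"}},"required":["steps"]}

```bash
mkdir -p pics; cat > h.py <<'E'
import numpy as np, cv2
from rig import env
def cloud(n):
    im,d=env.get_image(n); m=env.camera_model(n)
    f=200/np.tan(np.radians(m["fovy"])/2) if im.shape[0]==400 else None
    v,u=np.mgrid[:d.shape[0],:d.shape[1]]
    p=np.stack([(u-m["cx"])/f*d,(v-m["cy"])/f*d,d],-1)
    T=np.array(m["T"]); return im,d,p@T[:3,:3].T+T[:3,3]
E
python3 - <<'E'
from h import *
for n in("side","top"):
    im,d,P=cloud(n); np.savez(n,im=im,d=d,P=P); cv2.imwrite(f"pics/{n}.png",im[...,::-1])
    m=env.camera_model(n); print(n,{k:m[k] for k in m if k!="T"},np.round(m["T"],3).tolist())
o=env.observe(); print(o["time_s"],o["tool_rot"],o["grip_width"])
E
```

```text
side {'fovy': 52.63733114912068, 'cx': 314.41922240337664, 'cy': 194.32931798736823} [[0.998, -0.045, 0.034, 0.516], [-0.053, -0.551, 0.833, -0.961], [-0.018, -0.834, -0.552, 0.669], [0.0, 0.0, 0.0, 1.0]]
top {'fovy': 56.76620852416135, 'cx': 322.6487513446968, 'cy': 201.31501639102206} [[-0.012, -0.987, 0.159, 0.399], [-1.0, 0.01, -0.011, -0.109], [0.009, -0.159, -0.987, 1.023], [0.0, 0.0, 0.0, 1.0]]
0.1 [[-9.61118777e-01  2.76134459e-01 -6.75898842e-04]
 [ 2.76135076e-01  9.61118185e-01 -1.11977375e-03]
 [ 3.40410549e-04 -1.26287496e-03 -9.99999145e-01]] 0.08544392460881418
```

View pics/top.png

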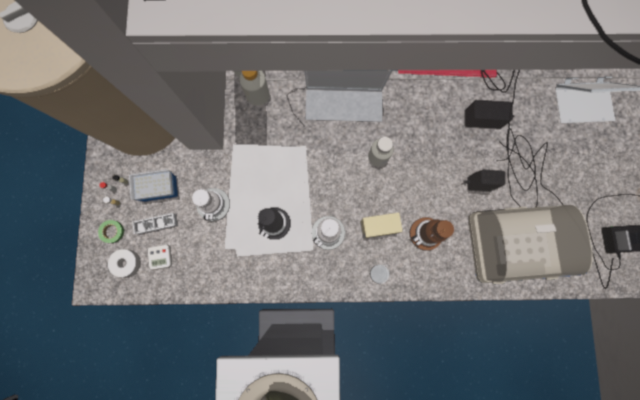

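View pics/side.png

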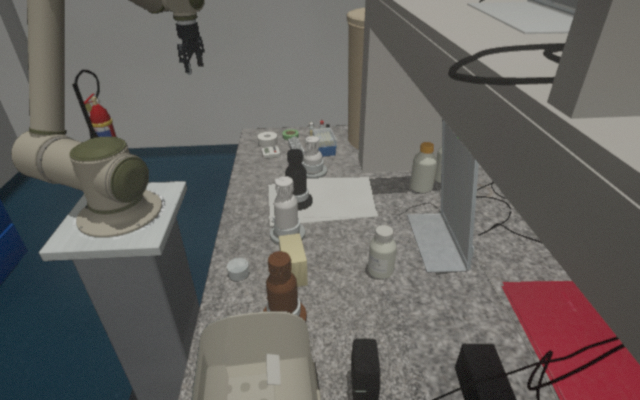

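The top view shows two white clamped bottles, at about (205,198) and (329,230). The black one at (270,220), the brown one at (438,230) and the unclamped one at (383,148) are look-alikes.

```bash
python3 - <<'E'
import numpy as np
from scipy.optimize import least_squares
for n,boxes in(("top",[(185,180,235,225),(308,210,352,255),(250,200,295,240),(405,215,455,250)]),("side",[(298,130,330,180),(268,170,305,245)])):
    z=np.load(n+".npz");P=z["P"];d=z["d"];im=z["im"]
    for a,b,c,e in boxes:
        q=P[b:e,a:c][d[b:e,a:c]>0]; h=np.percentile(q[:,2],99)
        zz=q[:,2].max(); t=q[q[:,2]>h-.006]
        print(n,(a,b),"zmax",zz.round(4),"n",len(t),"med",np.median(t,0).round(4),"mid",((t.min(0)+t.max(0))/2).round(4),"ext",np.ptp(t,axis=0).round(4))
        k=q[(q[:,2]<h-.008)&(q[:,2]>h-.03)]
        if len(k)>10:
            r=least_squares(lambda c:np.hypot(*(k[:,:2]-c).T)-.021,t.mean(0)[:2]-0,loss="soft_l1",f_scale=.001); print("  side fit",r.x.round(4),len(k))
z=np.load("top.npz");P=z["P"]
q=P[(P[...,2]>.2)&(z["d"]>0)]
q=q[(q[:,0]>.15)&(abs(q[:,1])<.6)]
for y in np.arange(-.6,.6,.1):
    s=q[(q[:,1]>=y)&(q[:,1]<y+.1)]
    if len(s):print(round(y,1),s.min(0).round(2),s.max(0).round(2))
E
```

```text
top (185, 180) zmax 0.1242 n 218 med [0.5575 0.1825 0.1204] mid [0.5572 0.1827 0.1207] ext [0.0378 0.0411 0.007 ]
  side fit [0.5576 0.1834] 53
top (308, 210) zmax 0.168 n 249 med [ 0.4744 -0.1331  0.1648] mid [ 0.4755 -0.1341  0.1644] ext [0.0399 0.0398 0.0073]
  side fit [ 0.4756 -0.1337] 16
top (250, 200) zmax 0.168 n 246 med [0.5035 0.0134 0.1649] mid [0.5028 0.0137 0.1648] ext [0.0401 0.0381 0.0065]
  side fit [0.5028 0.0141] 27
top (405, 215) zmax 0.1683 n 251 med [ 0.469  -0.4027  0.1644] mid [ 0.47   -0.4027  0.1643] ext [0.0398 0.04   0.0079]
  side fit [ 0.4699 -0.4034] 59
side (298, 130) zmax 0.1665 n 33 med [0.5171 0.0064 0.1643] mid [0.5191 0.008  0.1625] ext [0.0113 0.0377 0.008 ]
  side fit [0.5039 0.0103] 32
side (268, 170) zmax 0.1675 n 150 med [ 0.4768 -0.1423  0.1654] mid [ 0.4766 -0.1394  0.164 ] ext [0.0405 0.0412 0.0072]
  side fit [ 0.4767 -0.1369] 142
-0.6 [ 0.67 -0.6   0.44] [ 0.77 -0.5   0.55]
-0.5 [ 0.71 -0.5   0.44] [ 0.77 -0.4   0.55]
-0.4 [ 0.71 -0.4   0.44] [ 0.77 -0.3   0.55]
-0.3 [ 0.71 -0.3   0.44] [ 0.77 -0.2   0.55]
-0.2 [ 0.71 -0.2   0.44] [ 0.77 -0.1   0.55]
-0.1 [ 0.71 -0.1   0.44] [ 0.77 -0.    0.55]
-0.0 [0.71 0.   0.44] [0.77 0.1  0.55]
0.1 [0.71 0.1  0.2 ] [0.84 0.2  0.62]
0.2 [0.71 0.2  0.2 ] [0.75 0.3  0.62]
0.3 [0.68 0.3  0.2 ] [0.84 0.4  0.47]
0.4 [0.15 0.4  0.2 ] [0.85 0.49 0.47]
```

Target: the taller white cap at about (0.476, -0.135), top at 0.165. The shorter one is at (0.557, 0.183). I'll move above the target and turn the yaw -90° on the way, so the last joint has room to unscrew.

servo_tool([
  {"tx": 1.7, "ty": -3.5, "yaw": -5, "claw": 8.5},
  {"tx": 1.7, "ty": -3.5, "yaw": -5},
  {"tx": 1.7, "ty": -3.5, "yaw": -5},
  {"tx": 1.7, "ty": -3.5, "yaw": -5},
  {"tx": 1.7, "ty": -3.5, "yaw": -5},
  {"tx": 1.7, "ty": -3.5, "yaw": -5},
  {"tx": 1.7, "ty": -3.5, "yaw": -5},
  {"tx": 1.7, "ty": -3.5, "yaw": -5},
  {"tx": 1.7, "ty": -3.5, "yaw": -5},
  {"tx": 1.7, "ty": -3.5, "yaw": -5},
  {"tx": 1.7, "ty": -3.5, "yaw": -5},
  {"tx": 1.7, "ty": -3.5, "yaw": -5},
  {"tx": 1.7, "ty": -3.5, "yaw": -5},
  {"tx": 1.7, "ty": -3.5, "yaw": -5},
  {"tx": 1.7, "ty": -3.5, "yaw": -5},
  {"tx": 1.7, "ty": -3.5, "yaw": -5},
  {"tx": 1.7, "ty": -3.5, "yaw": -5},
  {"tx": 1.7, "ty": -3.5, "yaw": -5},
  {"tx": 1.8, "ty": -3.4},
  {},
], newtons=40)

```text
invalid input at $.steps[0]: expected keys tx, ty, tz, yaw, claw
```

servo_tool([
  {"tx": 1.7, "ty": -3.5, "tz": 0, "yaw": -5, "claw": 8.5},
  {"tx": 1.7, "ty": -3.5, "tz": 0, "yaw": -5, "claw": 8.5},
  {"tx": 1.7, "ty": -3.5, "tz": 0, "yaw": -5, "claw": 8.5},
  {"tx": 1.7, "ty": -3.5, "tz": 0, "yaw": -5, "claw": 8.5},
  {"tx": 1.7, "ty": -3.5, "tz": 0, "yaw": -5, "claw": 8.5},
  {"tx": 1.7, "ty": -3.5, "tz": 0, "yaw": -5, "claw": 8.5},
  {"tx": 1.7, "ty": -3.5, "tz": 0, "yaw": -5, "claw": 8.5},
  {"tx": 1.7, "ty": -3.5, "tz": 0, "yaw": -5, "claw": 8.5},
  {"tx": 1.7, "ty": -3.5, "tz": 0, "yaw": -5, "claw": 8.5},
  {"tx": 1.7, "ty": -3.5, "tz": 0, "yaw": -5, "claw": 8.5},
  {"tx": 1.7, "ty": -3.5, "tz": 0, "yaw": -5, "claw": 8.5},
  {"tx": 1.7, "ty": -3.5, "tz": 0, "yaw": -5, "claw": 8.5},
  {"tx": 1.7, "ty": -3.5, "tz": 0, "yaw": -5, "claw": 8.5},
  {"tx": 1.7, "ty": -3.5, "tz": 0, "yaw": -5, "claw": 8.5},
  {"tx": 1.7, "ty": -3.5, "tz": 0, "yaw": -5, "claw": 8.5},
  {"tx": 1.7, "ty": -3.5, "tz": 0, "yaw": -5, "claw": 8.5},
  {"tx": 1.7, "ty": -3.5, "tz": 0, "yaw": -5, "claw": 8.5},
  {"tx": 1.7, "ty": -3.5, "tz": 0, "yaw": -5, "claw": 8.5},
  {"tx": 1.8, "ty": -3.4, "tz": 0, "yaw": 0, "claw": 8.5},
  {"tx": 0, "ty": 0, "tz": 0, "yaw": 0, "claw": 8.5},
], newtons=40)

```text
time_s: 2.1
position: [0.4772, -0.1389, 0.2494]
tool_rot: [[0.279, 0.96, -0.0], [0.96, -0.279, -0.0], [-0.0, -0.0, -1.0]]
ft_force: [0.7, 1.0, -0.3]
grip_width: 0.0848
gripper_force: 0.0
```

servo_tool([
  {"tx": 0, "ty": 0, "tz": -1, "yaw": 0, "claw": 8.5},
  {"tx": 0, "ty": 0, "tz": -1, "yaw": 0, "claw": 8.5},
  {"tx": 0, "ty": 0, "tz": 0, "yaw": 0, "claw": 8.5},
  {"tx": 0, "ty": 0, "tz": 0, "yaw": 0, "claw": 8.5},
])

```text
time_s: 2.5
position: [0.4756, -0.1346, 0.2302]
tool_rot: [[0.275, 0.961, -0.001], [0.961, -0.275, 0.0], [0.0, -0.001, -1.0]]
ft_force: [-0.3, 0.3, 0.6]
grip_width: 0.085
gripper_force: 0.0
```

```bash
python3 - <<'E'
from h import *
o=env.observe(); print(o["time_s"],o["position"],o["q"])
im,d,P=cloud("side"); cv2.imwrite("pics/s2.png",cv2.resize(im[100:260,200:380,::-1],None,fx=3,fy=3))
E
```

```text
2.5 [ 0.47558153 -0.13456634  0.23020852] [-2.95535980e+01  1.72107977e+01  8.49240990e+01  3.96103003e-03
  7.79016037e+01 -1.35828702e+01]
```

View pics/s2.png

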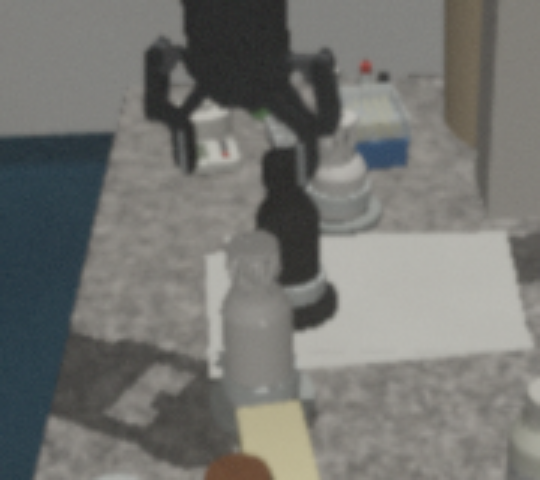

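In the crop the open jaws, at about x=180 and x=310, straddle the cap at (253,250). Next I descend and grip.

servo_tool([
  {"tx": 0, "ty": 0, "tz": -1.5, "yaw": 0, "claw": 8.5},
  {"tx": 0, "ty": 0, "tz": -1.5, "yaw": 0, "claw": 8.5},
  {"tx": 0, "ty": 0, "tz": -1.5, "yaw": 0, "claw": 8.5},
  {"tx": 0, "ty": 0, "tz": -1.5, "yaw": 0, "claw": 8.5},
  {"tx": 0, "ty": 0, "tz": -1.0, "yaw": 0, "claw": 8.5},
  {"tx": 0, "ty": 0, "tz": -0.6, "yaw": 0, "claw": 8.5},
  {"tx": 0, "ty": 0, "tz": 0, "yaw": 0, "claw": 8.5},
  {"tx": 0, "ty": 0, "tz": 0, "yaw": 0, "claw": 6},
  {"tx": 0, "ty": 0, "tz": 0, "yaw": 0, "claw": 4.5},
  {"tx": 0, "ty": 0, "tz": 0, "yaw": 0, "claw": 3},
  {"tx": 0, "ty": 0, "tz": 0, "yaw": 0, "claw": 3},
  {"tx": 0, "ty": 0, "tz": 0, "yaw": 0, "claw": 3},
  {"tx": 0, "ty": 0, "tz": 0, "yaw": 0, "claw": 3},
  {"tx": 0, "ty": 0, "tz": 0, "yaw": 0, "claw": 3},
], newtons=40)

```text
time_s: 3.95
position: [0.4759, -0.1354, 0.1549]
tool_rot: [[0.276, 0.961, 0.0], [0.961, -0.276, -0.0], [-0.0, 0.0, -1.0]]
ft_force: [-1.7, -0.2, 5.3]
grip_width: 0.0411
gripper_force: 41.3
```

servo_tool([
  {"tx": 0, "ty": 0, "tz": -0.2, "yaw": 0, "claw": 3},
  {"tx": 0, "ty": 0, "tz": -0.2, "yaw": 0, "claw": 3},
  {"tx": 0, "ty": 0, "tz": -0.2, "yaw": 0, "claw": 3},
  {"tx": 0, "ty": 0, "tz": 0, "yaw": 0, "claw": 3},
  {"tx": 0, "ty": 0, "tz": 0, "yaw": 0, "claw": 3},
])

```text
time_s: 4.45
position: [0.4759, -0.1354, 0.1491]
tool_rot: [[0.276, 0.961, 0.001], [0.961, -0.276, -0.001], [-0.0, 0.001, -1.0]]
ft_force: [-2.1, 1.1, 9.0]
grip_width: 0.0409
gripper_force: 41.5
```

Force is 9.0 N, which means about 6 mm pressed. Now I turn it +68°.

servo_tool([
  {"tx": 0, "ty": 0, "tz": 0, "yaw": 4, "claw": 3},
  {"tx": 0, "ty": 0, "tz": 0, "yaw": 4, "claw": 3},
  {"tx": 0, "ty": 0, "tz": 0, "yaw": 4, "claw": 3},
  {"tx": 0, "ty": 0, "tz": 0, "yaw": 4, "claw": 3},
  {"tx": 0, "ty": 0, "tz": 0, "yaw": 4, "claw": 3},
  {"tx": 0, "ty": 0, "tz": 0, "yaw": 4, "claw": 3},
  {"tx": 0, "ty": 0, "tz": 0, "yaw": 4, "claw": 3},
  {"tx": 0, "ty": 0, "tz": 0, "yaw": 4, "claw": 3},
  {"tx": 0, "ty": 0, "tz": 0, "yaw": 4, "claw": 3},
  {"tx": 0, "ty": 0, "tz": 0, "yaw": 4, "claw": 3},
  {"tx": 0, "ty": 0, "tz": 0, "yaw": 4, "claw": 3},
  {"tx": 0, "ty": 0, "tz": 0, "yaw": 4, "claw": 3},
  {"tx": 0, "ty": 0, "tz": 0, "yaw": 4, "claw": 3},
  {"tx": 0, "ty": 0, "tz": 0, "yaw": 4, "claw": 3},
  {"tx": 0, "ty": 0, "tz": 0, "yaw": 4, "claw": 3},
  {"tx": 0, "ty": 0, "tz": 0, "yaw": 4, "claw": 3},
  {"tx": 0, "ty": 0, "tz": 0, "yaw": 4, "claw": 3},
  {"tx": 0, "ty": 0, "tz": 0, "yaw": 0, "claw": 3},
  {"tx": 0, "ty": 0, "tz": 0, "yaw": 0, "claw": 3},
])

```text
time_s: 6.35
position: [0.4754, -0.1356, 0.1491]
tool_rot: [[-0.788, 0.616, -0.001], [0.616, 0.788, -0.001], [0.0, -0.001, -1.0]]
ft_force: [-5.7, -0.2, 8.2]
grip_width: 0.0409
gripper_force: 41.7
```

```bash
python3 - <<'E'
from rig import env
o=env.observe(); print(o["wrist_torque"],o["q"])
E
```

```text
[-0.06357264  1.00693448  0.01744124] [-2.96372317e+01  2.23186113e+01  9.22220021e+01 -6.32071390e-02
  6.54706552e+01 -8.15970926e+01]
```

Turned 68° with low torque and the press held. Now I release and lift away.

servo_tool([
  {"tx": 0, "ty": 0, "tz": 0, "yaw": 0, "claw": 8.5},
  {"tx": 0, "ty": 0, "tz": 0, "yaw": 0, "claw": 8.5},
  {"tx": 0, "ty": 0, "tz": 0, "yaw": 0, "claw": 8.5},
  {"tx": 0, "ty": 0, "tz": 0, "yaw": 0, "claw": 8.5},
  {"tx": 0, "ty": 0, "tz": 0, "yaw": 0, "claw": 8.5},
  {"tx": 0, "ty": 0, "tz": 0, "yaw": 0, "claw": 8.5},
  {"tx": 0, "ty": 0, "tz": 0, "yaw": 0, "claw": 8.5},
  {"tx": 0, "ty": 0, "tz": 1, "yaw": 0, "claw": 8.5},
  {"tx": 0, "ty": 0, "tz": 2, "yaw": 0, "claw": 8.5},
  {"tx": 0, "ty": 0, "tz": 2, "yaw": 0, "claw": 8.5},
  {"tx": 0, "ty": 0, "tz": 2, "yaw": 0, "claw": 8.5},
  {"tx": 0, "ty": 0, "tz": 2, "yaw": 0, "claw": 8.5},
  {"tx": -1, "ty": 3, "tz": 2, "yaw": 0, "claw": 8.5},
  {"tx": -1, "ty": 3, "tz": 1, "yaw": 0, "claw": 8.5},
  {"tx": -1, "ty": 3, "tz": 0, "yaw": 0, "claw": 8.5},
  {"tx": -1, "ty": 3, "tz": 0, "yaw": 0, "claw": 8.5},
  {"tx": -1, "ty": 3, "tz": 0, "yaw": 0, "claw": 8.5},
  {"tx": 0, "ty": 3, "tz": 0, "yaw": 0, "claw": 8.5},
  {"tx": 0, "ty": 0, "tz": 0, "yaw": 0, "claw": 8.5},
  {"tx": 0, "ty": 0, "tz": 0, "yaw": 0, "claw": 8.5},
])

```text
time_s: 8.35
position: [0.4259, 0.0448, 0.2689]
tool_rot: [[-0.789, 0.615, 0.001], [0.615, 0.789, -0.0], [-0.001, 0.0, -1.0]]
ft_force: [-0.3, -0.0, -0.3]
grip_width: 0.0853
gripper_force: 0.0
```

```bash
python3 - <<'E'
from h import *
for n,(a,b,c,e) in(("side",(268,160,305,245)),("top",(308,210,352,255))):
    P0=np.load(n+".npz")["P"]; im,d,P=cloud(n)
    for X in(P0,P):
        q=X[b:e,a:c].reshape(-1,3); q=q[np.hypot(q[:,0]-.476,q[:,1]+.135)<.018]; q=q[(q[:,2]>.14)&(q[:,2]<.19)]
        print(n,len(q),np.percentile(q[:,2],[75,90,97]).round(4))
    if n=="side": cv2.imwrite("pics/s3.png",cv2.resize(im[120:260,200:380,::-1],None,fx=3,fy=3))
o=env.observe(); print(o["time_s"],o["position"],o["ft_force"])
E
```

```text
side 94 [0.1663 0.1668 0.1672]
side 90 [0.1721 0.1725 0.1733]
top 186 [0.1657 0.1665 0.1672]
top 187 [0.1716 0.1724 0.1731]
8.45 [0.4260379  0.04401013 0.26861449] [-0.78772372  0.79865976 -0.14750167]
```

View pics/s3.png

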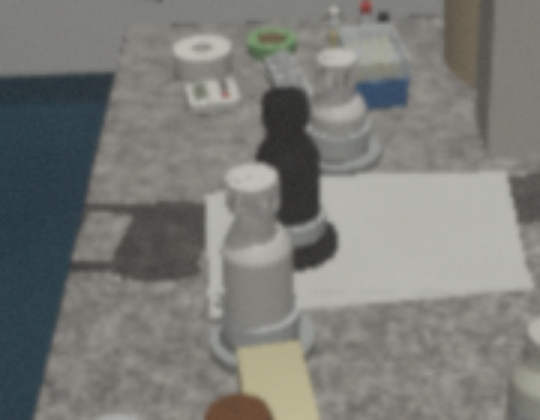

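The picture shows the cap, at (252,185) in the crop, standing free. Both cameras measure it 6 mm higher than before, so it is open.

```bash
python3 -c "
from rig import env
print(env.close_job())"
```

```text
the job is handed in; nothing more can be done
None
```

I opened the taller bottle's cap: pressed about 6 mm, turned 68° anticlockwise, and now sprung up about 6 mm. The shorter bottle was not touched, the robot ended clear, and I handed the job in at about 8.5 s; no verdict came back.

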